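# Clamp a dropper bottle in a spring-gate holder and index it to the reading head

### The arm

A 7-joint arm with a two-finger parallel gripper is mounted at the origin on a cart in front of the work surface, level with it; the furniture and walls round the work are solid. World frame = base frame: x ahead of the robot, y to its left, z up, the work surface at z = 0. Lengths are in m, angles in rad, forces in N, time in s.
With the tool pointing down it reaches from about 0.4 to 0.875 m from the base axis. Payload 4.4 kg.
Tool frame: the origin (TCP) lies between the finger pads; the fingertips stand 22 mm ahead of it and the grasp point (between the pads) lies 3 mm ahead of it; z points along the fingers, y is the line along which they close (so a half turn about z gives the same grasp; the last joint's range is limited). The gripper opens to 85 mm and grips with 20 to 120 N. Pads are 22 mm wide; open, the fingers measure 114 mm over their backs; the gripper's body (76 mm by 85 mm) begins 54 mm behind the grasp point. The pads swing forward as they close: fully open they stand 13 mm farther back than shut.
Start: joints at [1.256, 0.628, 0.038, 1.517, -0.027, 0.996, -0.02], TCP at [0.16, -0.63, 0.253] pointing down, gripper open.
Joint ranges: [-3.06, 3.06], [-0.37, 2.12], [-1.25, 1.32], [0.18, 2.47], [-1.1, 4.24], [0.23, 1.98], [-2.94, 2.94]. Speed limits (rad/s): [2.57, 2.57, 3.14, 3.14, 3.14, 3.14, 3.14].

### API

Orientations are given as a unit quaternion [w, x, y, z].
In Python, from rig import sensors, cams, workorder gives the robot as it stands.
- The arm moves only by the tool play_rows, never from a script. Its argument "motion" is one flat list of numbers, 7 for each row, row after row: the turn, a rotation vector about the tool's x, y, z in units of 6 degrees (1.0 is 6 degrees), then the shift along the tool's x, y, z in units of 40 mm (1.0 is 40 mm), then the finger opening in mm, from 0 to 85.4. In form: [wx, wy, wz, tx, ty, tz, gripper, wx, wy, wz, tx, ty, tz, gripper, ...]. A call has 1 to 5 rows; each row is the pose to reach, as a shift and turn from the pose commanded when the call began, along the tool's axes at that moment; what a row does not reach only later rows make up. A row lasts 1/12 s, in which the tool goes at most 41.7 mm and 7.16 degrees, less where a joint would pass 70% of its speed; a pose out of reach is approached as far as the arm can. A call with a gripper value outside its range is refused whole. The fingers move at their own pace and stop on an object; "force" is the grip in N (left out, the last holds). Time passes only in rows, so rows that repeat a pose let the fingers close. It gives the time, the measured TCP pose, the force, the opening and the grip force at its end, in the units of the state.
- sensors.state(): the state, without advancing time (a new reading comes with each control period).
- cams.read_camera(name): name is "scene" or "top"; returns the picture (480x640x3 uint8, red, green, blue); there is no depth.
- cams.camera_model(name): a dict with "intrinsics" (3x3 intrinsics, pixels), "k1" (the pictures are not rectified: a ray, as slopes to the right and down, at radius r is drawn at 1 + k1 r^2 times it, then the intrinsics apply), "origin" and "rotation" of the camera in the world. Camera axes: x right, y down, z forward; pixel columns grow to the right and rows downward; lengths in m; the calibration is good to about 2 mm. A picture is of the moment at which its call begins. camera_model takes no time and is no camera call.
- workorder.sign_off(): hands the job in; it is judged then, once.
The state is a dict: "clock": time; "joint_positions": joint angles; "qvel": joint speeds; "tau": joint torques, N m; "position": TCP position; "tcp_rot": TCP orientation; "ft_force": force on the tool from outside, world axes, zero at the start; "ft_torque": the same for the moment, N m; "width": opening from 0.0 (shut) to 1.0 (fully open); "grasp_force": force on a finger pad.
Only numpy, scipy, OpenCV 4.12 (cv2) and the standard library are available. Lean on these libraries where they do the work, as an engineer would, in place of code of your own. Each camera call takes 0.05 s, during which the arm holds its last target. There are 200 camera calls.

### The job

Load the amber dropper bottle into the sample holder: use the bottle itself to press the spring gate back and hold it open, set the bottle upright down on the nest floor between gate and V-block, and let go so that the gate springs back and clamps it. Then pull up the black index knob, slide the carriage with the clamped bottle across to its other stop, in front of the reading head, and let the knob drop fully home so the carriage is locked there. Do not tip the bottle over and leave the other things on the bench where they are.

Things in the scene. Friction and masses are not known exactly. Their poses are not given: they have to be found in the camera images.
- bottle_mid (a point): Centre (53 mm above its underside) of the amber glass dropper bottle that stands loose and upright on the bench; z is its axis, up. Round body 33 mm in diameter from the underside up to about 70 mm; above that a black cap and rubber teat about 22 mm across, 106 mm high in all; 50 to 100 g. A big fixed instrument box, 0.2 m high, stands some 100 to 140 mm beyond it.
- nest (a point): Centre of the bottle's seat, on top of the carriage plate, 18 mm over the bench. z up; y the way the carriage slides, from load stop to reading head; x from gate to V-block. The holder is fixed: grey base 170 x 240 mm (x, y), 10 mm thick; a steel carriage slides on it. Gate on the -x side; behind it (x -40 to -54 mm) its guide block, 28 mm high over the plate.
- v_block (a point): Middle of the top of the steel V-block on the carriage, 20 mm over the carriage plate, 30 mm in +x from the nest centre; axes as the nest's. Its two faces bear on the seated bottle 45 degrees either side of x. It reaches from 4 to 37 mm in +x of the nest centre and 22 mm either way in y.
- head (a point): Middle of the top of the fixed black reading head, a box 30 x 52 mm (x, y), 82 mm high over the bench; axes as the nest's. Its window looks in -x. At the end of the slide the nest is 66 mm in -x from this point.
- gate_face (a point): Middle of the top edge of the gate's face, the side that touches the bottle; axes as the nest's. Upright steel plate 24 mm wide (y), 8 mm thick, from 2 to 40 mm over the carriage plate, 20 mm higher than the V-block. Closed, the face is at x = -6.5 mm from the nest centre, too near for the bottle: with its underside just above the V-block it can press the gate to -x, then go down.
- gate (a joint): Opening of the spring gate, m: 0 closed, 0.024 at its stop, growing as the gate is pressed in -x, away from the V-block. A spring shuts it (1.4 N closed, 0.12 N more for each mm). 0.010 with the bottle clamped against the V-block; 0.010 to 0.024 leaves room to lower the bottle.
- knob_grip (a point): Middle of the black round index knob, 24 mm in diameter, 30 mm high (15 mm above and below this point); axes as the nest's. It stands on the carriage 90 mm in +y from the nest, over a steel housing 26 mm in diameter whose top is 6 mm under the knob's underside while it is home.
- plunger (a joint): How far the knob is pulled up, m: 0 home (pin in a hole of the base), 0.014 at its stop. A spring pulls it down (3.8 N home, 5.9 N at the stop). With the knob up by more than 0.008 the pin is clear of the base and the carriage can slide; let go between the holes the pin only rests on the base, about 0.007 up.
- carriage (a joint): Position of the carriage along the holder's y, m: 0 at the load stop, where it starts locked, 0.080 at the other stop, in front of the reading head, where the second hole lies under the pin. It slides with about 1 N friction and stays where it is left.
- vial: Bystander: small glass vial with screw cap, 25 mm in diameter, 50 mm high, near the bottle; origin in the middle of its underside.
- stopper: Bystander: rubber stopper, 32 mm across, 26 mm high, near the bottle; origin in the middle of its underside.
- weighing_bottle: Bystander: squat glass weighing bottle, 38 mm across, 53 mm high; origin in the middle of its underside.
- tape: Bystander: roll of tape lying flat, 52 mm across, 19 mm high; origin in the middle of its underside.
- pen: Bystander: marker pen lying along its y, 134 mm long, 13 mm thick; origin under its middle.
- beaker: Bystander: beaker, 59 mm across, 68 mm high; origin in the middle of its underside.
Things that resemble listed ones, but are neither listed nor needed, are in the scene too. There is more than one size of the part that bears bottle_mid; the job needs the smallest.

How it is judged:
On the way:
1. the bottle stands in the nest, upright, clamped by the gate, with the carriage still locked at the load stop (horizontal distance between bottle_mid and nest below 0.004 m and z of bottle_mid in the frame of nest between 0.05 and 0.056 m and angle between bottle_mid's own z axis and vertical below 0.08 rad and value of joint gate between 0.007 and 0.013 m and value of joint carriage below 0.004 m and value of joint plunger below 0.003 m), for 0.2 s.
At the end, for the whole second after the job is handed in: The bottle stands clamped in the nest: its axis within 4 mm of the nest centre, its underside within 3 mm of the nest floor, within 0.08 rad of upright, the gate resting on it (opening 7 to 13 mm); the carriage is within 3 mm of the reading stop and the knob within 3 mm of home (horizontal distance between bottle_mid and nest below 0.004 m and z of bottle_mid in the frame of nest between 0.05 and 0.056 m and angle between bottle_mid's own z axis and vertical below 0.08 rad and value of joint gate between 0.007 and 0.013 m and value of joint carriage above 0.077 m and value of joint plunger below 0.003 m); the robot touches nothing.
It fails at once if a bystander is shifted by more than 30 mm (distance of any of vial, stopper, weighing_bottle, tape, pen, beaker from where it was at the start of the episode above 0.03 m).
It fails at once if the bottle is tipped over (more than 0.8 rad) (angle between bottle_mid's own z axis and vertical above 0.8 rad).
It also fails if it takes over 54 s, if anything falls off the work surface, if the arm or the gripper's body presses on something with over 40 N, if the wrist force passes 120 N, or if a joint passes its speed limit or range.

## Working session

There is one attempt and no reset: what is moved stays moved. The work goes in short steps, Python scripts to look and compute and a tool call to move; the robot and the scene stay as the last step left them, time stands still between calls to the robot, and variables do not carry over. Pictures are saved under pics/ and viewed, at most 13 in all, crops included, and the job is handed in when it is done.

Besides the shell and the picture viewer there is one more tool, called after "Request:" by a JSON object that holds its "method" and its "body". play_rows: Moves the arm, as the interface text tells. Its arguments: {"type":"object","properties":{"motion":{"type":"array"},"force":{"type":"number"}},"required":["motion"]}

```bash
mkdir -p pics; ls
python3 - <<'E'
from rig import sensors,cams
import cv2
for n in("scene","top"):
    cv2.imwrite(f"pics/{n}0.png",cams.read_camera(n)[:,:,::-1]); print(n,cams.camera_model(n))
print(sensors.state())
E
```

```text
pics
scene {'intrinsics': array([[577.30218182,   0.        , 317.63447816],
       [  0.        , 577.30218182, 233.72894048],
       [  0.        ,   0.        ,   1.        ]]), 'k1': -0.16085147335736816, 'origin': array([-0.36958405,  0.39583267,  1.1029298 ]), 'rotation': array([ 0.19046511, -0.46987126,  0.79729941, -0.32750221])}
top {'intrinsics': array([[455.65459704,   0.        , 308.91214772],
       [  0.        , 455.65459704, 244.89811073],
       [  0.        ,   0.        ,   1.        ]]), 'k1': -0.006707908521305191, 'origin': array([ 0.45586741, -0.0751219 ,  1.21794035]), 'rotation': array([ 0.00652053, -0.70507246,  0.70899393, -0.01256645])}
{'clock': 0.1, 'joint_positions': array([ 1.25617161,  0.62924471,  0.03844763,  1.51829833, -0.02697236,
        0.99629436, -0.01999528]), 'qvel': array([-0.00074797, -0.00206523,  0.00015189, -0.00340379, -0.00016127,
       -0.00070946,  0.00018435]), 'tau': array([ 2.52495360e-03, -5.64530575e+01,  1.23008933e+00, -1.93972653e+01,
        1.11959901e-02,  5.46604817e-03, -4.32262866e-07]), 'position': array([ 0.15996057, -0.62945676,  0.25247715]), 'tcp_rot': array([-8.53780729e-04,  9.92269351e-01,  1.24099922e-01, -1.28187172e-04]), 'ft_force': array([ 0.44509137, -0.71962458,  0.44904453]), 'ft_torque': array([-0.01370759,  0.03006964,  0.025229  ]), 'grasp_force': 0.0, 'width': 0.9981569101067181}
```

View pics/scene0.png

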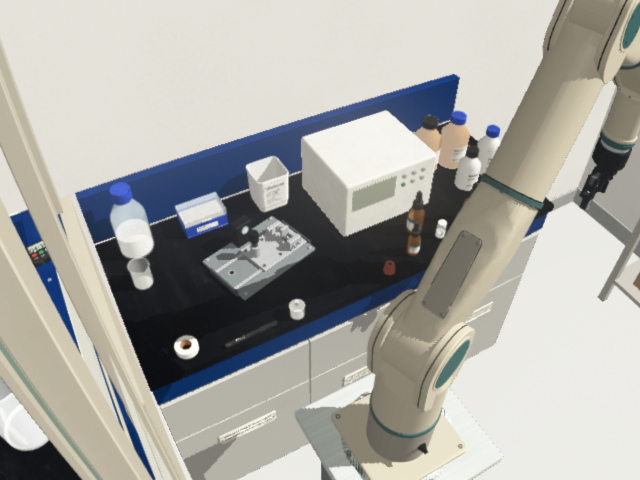

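View pics/top0.png

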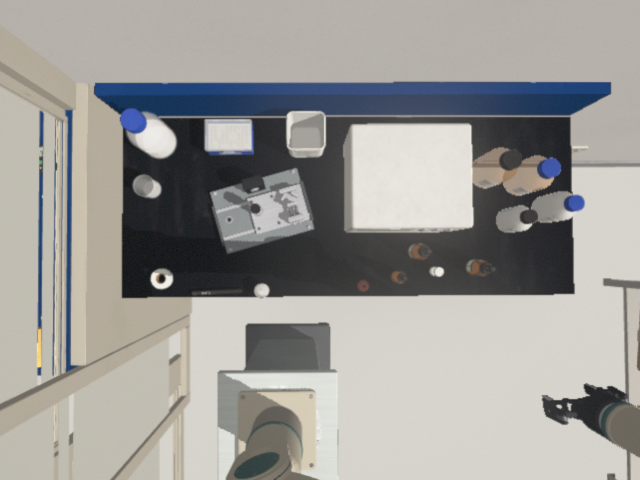

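```bash
cat > h.py <<'E'
import numpy as np,cv2
from scipy.spatial.transform import Rotation as R
from rig import sensors,cams
def model(n):
    m=cams.camera_model(n); q=m["rotation"]
    return m["intrinsics"],m["k1"],np.array(m["origin"]),R.from_quat([q[1],q[2],q[3],q[0]])
def ray(n,u,v):
    K,k,o,r=model(n); d=np.array([k,0,0,0,0.])
    p=cv2.undistortPoints(np.array([[[u,v]]],float),K,d,None).ravel()
    return o,r.apply([*p,1])
def at(n,u,v,z):
    o,d=ray(n,u,v); return o+d*(z-o[2])/d[2]
def pix(n,P):
    K,k,o,r=model(n); c=r.inv().apply(np.atleast_2d(P)-o)
    return cv2.projectPoints(c,np.zeros(3),np.zeros(3),K,np.array([k,0,0,0,0.]))[0][:,0]
def crop(n,u0,v0,w,h,s,f):
    im=cams.read_camera(n)[v0:v0+h,u0:u0+w,::-1]
    cv2.imwrite(f,cv2.resize(im,None,fx=s,fy=s,interpolation=cv2.INTER_CUBIC))
E
python3 - <<'E'
from h import *
a=cams.read_camera("top")[:,:,::-1]; b=cams.read_camera("scene")[:,:,::-1]
rs=lambda i,s:cv2.resize(i,None,fx=s,fy=s,interpolation=cv2.INTER_CUBIC)
A=rs(a[232:292,345:505],5)   # 800x300
B=rs(b[180:285,370:530],2.85) 
c=np.zeros((600,800,3),np.uint8); c[:300]=A; c[300:300+B.shape[0],:B.shape[1]]=B[:300,:800]
cv2.imwrite("pics/b1.png",c)
cv2.imwrite("pics/n1.png",rs(a[160:260,203:323],6))
for u,v in((400,277),(419,250),(480,268)): print(at("top",u,v,0.08))
E
```

```text
[ 0.40509174 -0.312083    0.08      ]
[ 0.4722906  -0.36050344  0.08      ]
[ 0.42633951 -0.51325351  0.08      ]
```

View pics/b1.png

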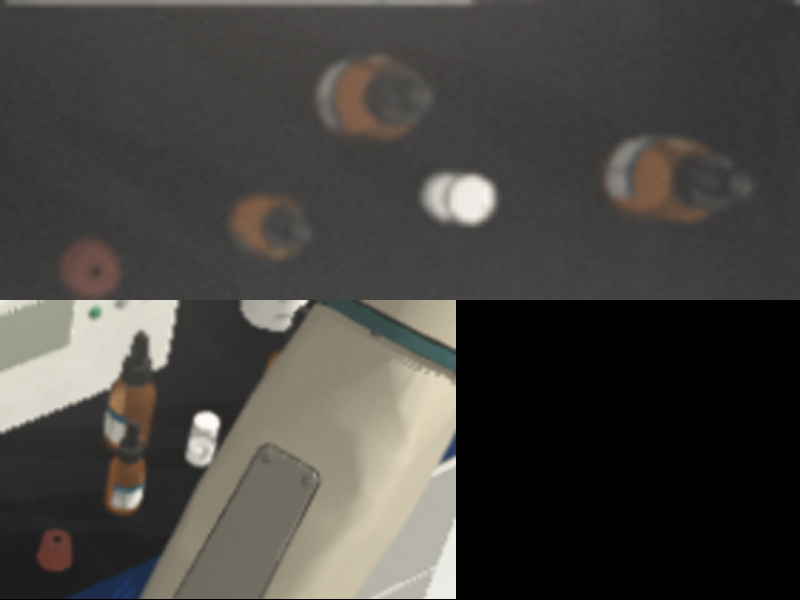

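View pics/n1.png

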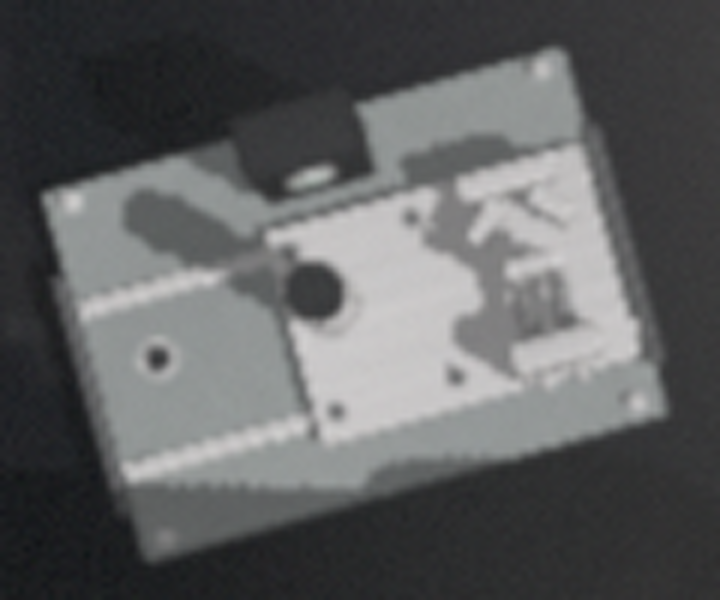

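Three amber bottles, at top (419,250), (480,268) and (400,277). The last is the smallest: its body is about 12 px, or 32 mm. It also has the box beyond it and the stopper and vial close by, so it is the target. Next is a close scene view of the holder, plus fits.

Run:
```python
from h import *
crop("scene",198,205,125,95,6.3,"pics/s1.png")
f=lambda u,v,z:at("top",203+(u-2.5)/6,160+(v-2.5)/6,z)
C=np.array([f(*p,.01) for p in((42,190),(562,45),(668,412),(150,562))]); print(C)
for p in(0,1,2,3):print(np.linalg.norm(C[p]-C[(p+1)%4]))
ydir=(C[0]+C[3]-C[1]-C[2])[:2]; yaw=np.arctan2(-ydir[0],ydir[1]); print("yaw",np.degrees(yaw), np.degrees(np.arctan2(*( (C[0]+C[1]-C[2]-C[3])[[1,0]]))))
c=C.mean(0)
Rm=np.array([[np.cos(yaw),-np.sin(yaw)],[np.sin(yaw),np.cos(yaw)]])
loc=lambda P:(Rm.T@(P[:2]-c[:2])*1e3).round(1)
for n,p,z in(("hole",(157,357),.01),("knobtop",(315,290),.09),("knobtop",(315,290),.07),("gate top R end",(568,262),.058),("gate top L end",(508,272),.058),("Vblk topleft",(458,185),.038),("Vblk tr",(545,155),.038),("headTL",(232,122),.082),("headTR",(352,92),.082),("headBR",(375,170),.082),("headBL",(270,195),.082),
 ("carr TL",(268,232),.018),("carr TR",(585,142),.018),("carrBR",(640,350),.018),("carrBL",(322,440),.018)): 
  print(n,loc(f(*p,z)),f(*p,z))
print(c)
# bottle
g=lambda u,v,z:at("top",345+(u-2)/5,232+(v-2)/5,z)
for nm,p,z in(("left",(229,225),.0),("left",(229,225),.06),("top",(265,193),.065),("bot",(270,260),.065),("teat",(292,230),.1),("teat right",(311,232),.1)): print(nm,g(*p,z))
```

```text
[[ 0.63246464  0.1775419   0.01      ]
 [ 0.69602939 -0.05298154  0.01      ]
 [ 0.53259773 -0.09908094  0.01      ]
 [ 0.46750615  0.12988942  0.01      ]]
0.23912660885504805
0.16980889823648523
0.2380427241015871
0.1717034147463944
yaw 15.642023887755984 15.933478080765683
hole [ 0.6 91.1] [0.55811431 0.12672538 0.01      ]
knobtop [-0.8  9.8] [0.5787569  0.04811046 0.09      ]
knobtop [ 1.9 11.4] [0.58093591 0.05029555 0.07      ]
gate top R end [-14.5 -94.4] [ 0.59366863 -0.05596223  0.058     ]
gate top L end [-11.6 -68.7] [ 0.58952292 -0.03042703  0.058     ]
Vblk topleft [ 33.1 -58.1] [ 0.62970681 -0.00817785  0.038     ]
Vblk tr [ 35.3 -97.9] [ 0.64258353 -0.04589888  0.038     ]
headTL [77.4 24.6] [0.6500189  0.08339655 0.082     ]
headTR [ 75.8 -26.9] [0.6623661  0.03337398 0.082     ]
headBR [ 41.7 -27.2] [0.62965728 0.02388075 0.082     ]
headBL [43.6 17.7] [0.61940095 0.06762419 0.082     ]
carr TL [39.2 28.2] [0.6122832  0.07657555 0.018     ]
carr TR [  39.2 -116.8] [ 0.65142386 -0.06305317  0.018     ]
carrBR [ -55.7 -114.8] [ 0.55945729 -0.08676928  0.018     ]
carrBL [-55.5  30.3] [0.52056272 0.05306377 0.018     ]
[0.58214948 0.03884221 0.01      ]
left [ 0.40274962 -0.30302901  0.        ]
left [ 0.40536639 -0.29180151  0.06      ]
top [ 0.42165424 -0.30930267  0.065     ]
bot [ 0.3877684  -0.31147474  0.065     ]
teat [ 0.4044676  -0.31528325  0.1       ]
teat right [ 0.40342877 -0.32462323  0.1       ]
```

View pics/s1.png

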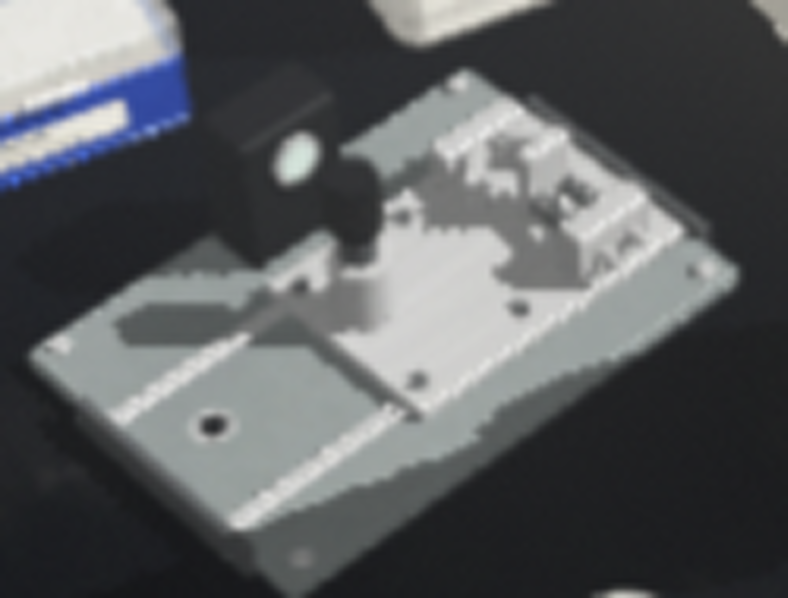

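```bash
cat > ov.py <<'E'
from h import *
def T(yaw,nx,ny):
    c,s=np.cos(yaw),np.sin(yaw)
    return lambda P:np.array([[nx+c*p[0]-s*p[1],ny+s*p[0]+c*p[1],p[2]] for p in np.atleast_2d(P)])
def box(x0,x1,y0,y1,z): return np.array([[x0,y0,z],[x1,y0,z],[x1,y1,z],[x0,y1,z]])/1e3
def circ(r,z,x=0,y=0): a=np.linspace(0,6.283,40); return np.c_[x+r*np.cos(a),y+r*np.sin(a),z+0*a]/1e3
def draw(im,n,polys,u0,v0,s):
    for P in polys:
        q=((pix(n,P)-[u0,v0]+.5)*s*16).astype(np.int32)
        cv2.polylines(im,[q],True,(0,255,0),1,cv2.LINE_AA,4)
def ov(n,polys,u0,v0,w,h,s):
    im=np.ascontiguousarray(cams.read_camera(n)[v0:v0+h,u0:u0+w,::-1])
    im=cv2.resize(im,None,fx=s,fy=s,interpolation=cv2.INTER_CUBIC); draw(im,n,polys,u0,v0,s); return im
E
python3 - <<'E'
from ov import *
for n,u,v,z in(("scene",413.7,254.9,0),("scene",416.3,224.9,.106),("scene",370+126/2.85,180+150/2.85,.07)): print(at(n,u,v,z))
# knob by triangulation
o1,d1=ray("top",203+315/6,160+291/6); 
for v in(165,200,235):
    o2,d2=ray("scene",198+355/6.3,205+v/6.3)
    s=np.linalg.lstsq(np.c_[d1,-d2],o2-o1,rcond=None)[0]; print(v,o1+d1*s[0],o2+d2*s[1])
yaw=np.radians(15.7); c0=T(yaw,.58215,.03884); nest=c0([[-.001,-.0795,0]])[0]; print(nest)
t=T(yaw,*nest[:2])
nestp=[t(p) for p in(box(4,37,-22,22,38),box(-14.5,-6.5,-12,12,58),box(51,81,54,106,82),box(-54,-40,-12,12,46),circ(4,10,0,170),circ(12,80,0,90))]
b=T(0,.4045,-.317); bp=[b(circ(16.5,0)),b(circ(16.5,65)),b(circ(5,106))]
out=np.zeros((600,800,3),np.uint8)
A=ov("top",nestp,203,165,120,85,3.5);out[:A.shape[0],:A.shape[1]]=A
B=ov("scene",nestp,198,205,125,85,3.5);out[300:300+B.shape[0],:B.shape[1]]=B[:300]
C=ov("top",bp,380,258,45,35,7);out[:245,440:755]=C
D=ov("scene",bp,395,215,45,45,6.5);out[300:592,440:732]=D
cv2.imwrite("pics/o1.png",out)
E
```

```text
[ 0.38837938 -0.31650432  0.        ]
[ 0.39452043 -0.31282429  0.106     ]
[ 0.40197224 -0.31725838  0.07      ]
165 [0.57641506 0.04618936 0.09823444] [0.5751088  0.04381868 0.09783696]
200 [0.57859236 0.04838045 0.07801061] [0.57660904 0.04479365 0.07740848]
235 [0.58081644 0.05061862 0.05735223] [0.57813994 0.0457955  0.05654153]
[ 0.60270004 -0.03796459  0.        ]
```

View pics/o1.png

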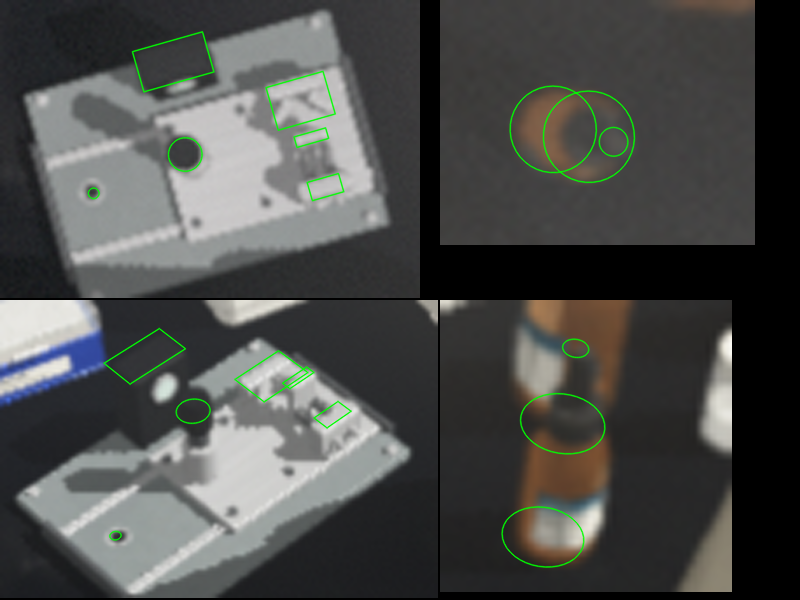

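Overlay fits: the nest is near (0.603,-0.038), yaw 15.7°, and the bottle near (0.403,-0.318). The tool is already nearly aligned with the holder, so I'll go above the bottle.

Request:
{"method": "play_rows", "body": {"motion": [0,0,-0.25,3.9,-3.03,0,85,0,0,-0.25,3.9,-3.03,0,85,0,0,-0.25,3.9,-3.03,0,85,0,0,-0.25,3.9,-3.03,0,85,0,0,-0.25,3.9,-3.03,0,85], "force": 30}}

```text
clock: 0.87
position: [0.2839, -0.4708, 0.2534]
tcp_rot: [-0.001, 0.99, 0.138, 0.001]
ft_force: [0.4, 0.1, 0.9]
width: 0.993
grasp_force: 0.0
```

Request:
{"method": "play_rows", "body": {"motion": [0,0,0,3.9,-2.87,0,85,0,0,0,3.9,-2.87,0,85,0,0,0,3.9,-2.87,0,85,0,0,0,3.9,-2.87,0.5,85,0,0,0,3.9,-2.87,1.25,85]}}

```text
clock: 1.28
position: [0.4038, -0.3223, 0.2118]
tcp_rot: [0.003, 0.99, 0.139, 0.005]
ft_force: [1.0, -0.2, -0.6]
width: 0.998
grasp_force: 0.0
```

Request:
{"method": "play_rows", "body": {"motion": [0,0,0,0,0,0.2,85]}}

```text
clock: 1.37
position: [0.4013, -0.3171, 0.1977]
tcp_rot: [-0.003, 0.99, 0.142, 0.0]
ft_force: [0.1, 0.9, -0.3]
width: 0.994
grasp_force: 0.0
```

Run:
```python
from ov import *
s=sensors.state(); print(s["position"],s["tcp_rot"])
b=T(0,.403,-.318); bp=[b(circ(16.5,0)),b(circ(16.5,65)),b(circ(5,106))]
out=np.zeros((600,800,3),np.uint8)
C=ov("top",bp,360,228,80,65,5);out[:325,:400]=C
D=ov("scene",bp,380,195,70,80,5.7);out[:456,400:799]=D
cv2.imwrite("pics/o2.png",out)
```

```text
[ 0.4013166  -0.31714709  0.19771987] [-2.83435270e-03  9.89857428e-01  1.42036024e-01  8.60048186e-05]
```

View pics/o2.png

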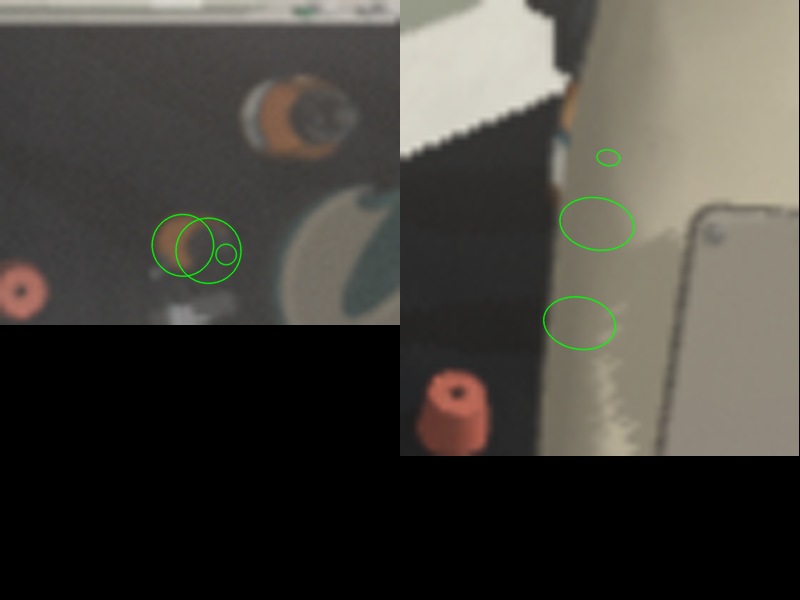

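Request:
{"method": "play_rows", "body": {"motion": [0,0,0,0.05,0.05,0.9,85,0,0,0,0.05,0.05,1.8,85,0,0,0,0.05,0.05,2.6,85,0,0,0,0.05,0.05,3.2,85,0,0,0,0.05,0.05,3.4,85]}}

```text
clock: 1.88
position: [0.3984, -0.3267, 0.062]
tcp_rot: [-0.001, 0.991, 0.136, -0.002]
ft_force: [-0.5, 0.0, 1.0]
width: 0.996
grasp_force: 0.0
```

Request:
{"method": "play_rows", "body": {"motion": [0,0,0,0,0,0,65,0,0,0,0,0,0,50,0,0,0,0,0,0,40,0,0,0,0,0,0,28,0,0,0,0,0,0,20]}}

```text
clock: 2.3
position: [0.4014, -0.3262, 0.0659]
tcp_rot: [0.001, 0.991, 0.137, 0.001]
ft_force: [0.1, 1.2, 6.3]
width: 0.393
grasp_force: 28.4
```

Request:
{"method": "play_rows", "body": {"motion": [0,0,0,0,0,0,10,0,0,0,0,0,0,10,0,0,0,0,0,0,10,0,0,0,0,0,0,10]}}

```text
clock: 2.63
position: [0.4015, -0.3262, 0.0659]
tcp_rot: [0.001, 0.991, 0.137, 0.001]
ft_force: [-0.9, 0.7, 7.5]
width: 0.391
grasp_force: 28.6
```

Request:
{"method": "play_rows", "body": {"motion": [0,0,0,0,0,-0.4,10,0,0,0,0,0,-1.0,10,0,0,0,0,0,-1.6,10,0,0,0,0.2,-0.4,-2.0,10,0,0,0,0.5,-1.0,-2.0,10], "force": 40}}

```text
clock: 3.05
position: [0.4104, -0.2854, 0.1481]
tcp_rot: [0.004, 0.991, 0.134, 0.003]
ft_force: [0.6, 0.4, -0.9]
width: 0.386
grasp_force: 38.9
```

Request:
{"method": "play_rows", "body": {"motion": [0,0,0,0.35,-0.9,0,10,0,0,0,0.7,-1.8,0,10,0,0,0,1.0,-2.7,0,10,0,0,0,1.3,-3.6,0,10,0,0,0,1.55,-4.5,0,10]}}

```text
clock: 3.47
position: [0.4203, -0.0899, 0.145]
tcp_rot: [0.0, 0.991, 0.137, 0.001]
ft_force: [1.5, 0.0, -1.1]
width: 0.382
grasp_force: 38.9
```

Request:
{"method": "play_rows", "body": {"motion": [0,0,0,0,0,0,10,0,0,0,0,0,0,10]}}

```text
clock: 3.63
position: [0.4202, -0.0889, 0.1449]
tcp_rot: [-0.0, 0.99, 0.14, 0.001]
ft_force: [0.4, -1.0, -0.2]
width: 0.38
grasp_force: 38.9
```

Request:
{"method": "play_rows", "body": {"motion": [0,0,0,0.8,0,0,10,0,0,0,1.7,0,0,10,0,0,0,2.6,0,0,10,0,0,0,3.5,0.05,0,10,0,0,0,4.3,0.05,0,10]}}

```text
clock: 4.05
position: [0.5884, -0.0485, 0.145]
tcp_rot: [0.001, 0.991, 0.136, 0.001]
ft_force: [0.2, -0.6, -1.6]
width: 0.383
grasp_force: 38.8
```

Request:
{"method": "play_rows", "body": {"motion": [0,0,0,0.4,0,0,10,0,0,0,0.8,0,0,10,0,0,0,0.8,0,0,10]}}

```text
clock: 4.3
position: [0.6203, -0.0387, 0.1446]
tcp_rot: [0.0, 0.991, 0.137, 0.002]
ft_force: [0.7, -0.3, -0.8]
width: 0.385
grasp_force: 38.8
```

Run:
```python
from ov import *
s=sensors.state(); p=s["position"]; print(p,s["tcp_rot"],s["ft_force"])
yaw=np.radians(15.7); t=T(yaw,.6027,-.038)
nestp=[t(q) for q in(box(4,37,-22,22,38),box(-14.5,-6.5,-12,12,58))]
b=T(0,p[0],p[1]); z=(p[2]-.066)*1e3
bp=[b(circ(16.5,z)),b(circ(16.5,z+65))]
out=np.zeros((600,800,3),np.uint8)
C=ov("top",nestp+bp,250,165,80,85,5);out[:425,:400]=C
D=ov("scene",nestp+bp,240,170,90,100,4.4);out[:440,400:796]=D
cv2.imwrite("pics/o3.png",out)
```

```text
[ 0.62025502 -0.03873193  0.14463498] [3.94233011e-04 9.90589370e-01 1.36847459e-01 2.30582404e-03] [ 0.71348786 -0.33414725 -0.80015685]
```

View pics/o3.png

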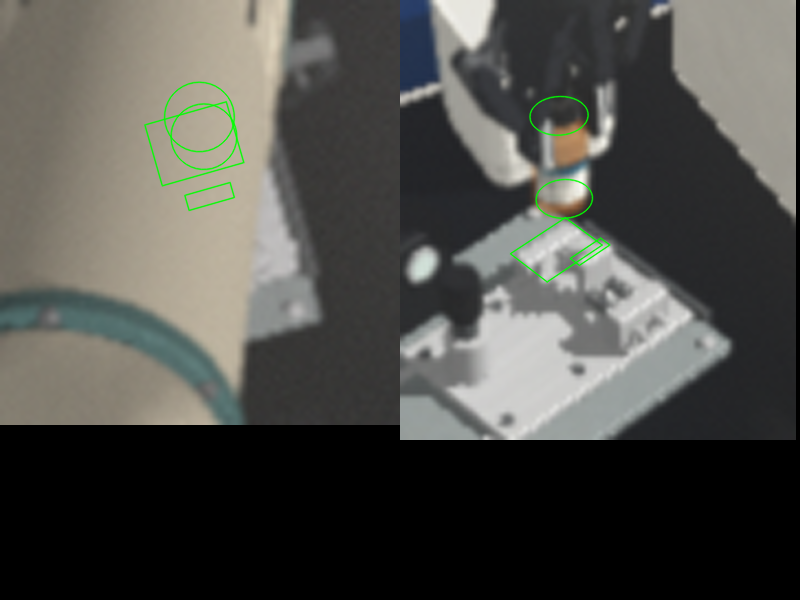

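Request:
{"method": "play_rows", "body": {"motion": [0,0,0,0,-0.13,0.3,10,0,0,0,0,-0.13,0.6,10,0,0,0,0,-0.13,0.85,10,0,0,0,0,-0.13,0.85,10]}}

```text
clock: 4.73
position: [0.6128, -0.034, 0.1079]
tcp_rot: [-0.0, 0.991, 0.137, -0.003]
ft_force: [-0.4, 0.7, -1.0]
width: 0.382
grasp_force: 38.8
```

Request:
{"method": "play_rows", "body": {"motion": [0,0,0,-0.15,0,0,10,0,0,0,-0.3,0,0,10,0,0,0,-0.45,0,0,10,0,0,0,-0.6,0,0,10,0,0,0,-0.6,0,0,10]}}

```text
clock: 5.15
position: [0.5918, -0.0401, 0.1111]
tcp_rot: [0.0, 0.991, 0.137, 0.001]
ft_force: [2.7, 0.6, -1.5]
width: 0.376
grasp_force: 39.3
```

Request:
{"method": "play_rows", "body": {"motion": [0,0,0,0.07,0,0,10,0,0,0,0.07,0,0,10]}}

```text
clock: 5.32
position: [0.5963, -0.0387, 0.111]
tcp_rot: [0.0, 0.991, 0.137, 0.001]
ft_force: [4.0, 0.1, 0.5]
width: 0.375
grasp_force: 39.3
```

Run:
```python
from h import *
F=[];P=[]
im=[]
for i in range(10):
    im.append(cams.read_camera("scene")); s=sensors.state();F.append(s["ft_force"]);P.append(s["position"])
print(np.mean(F,0),np.std(F,0),np.mean(P,0))
i=im[-1][190:280,240:330,::-1]
cv2.imwrite("pics/g1.png",cv2.resize(i,None,fx=6.5,fy=6.5,interpolation=cv2.INTER_CUBIC))
```

```text
[2.87049034 0.90684511 0.87063926] [0.50077148 0.60394234 0.42566378] [ 0.59538253 -0.03891147  0.11053856]
```

View pics/g1.png

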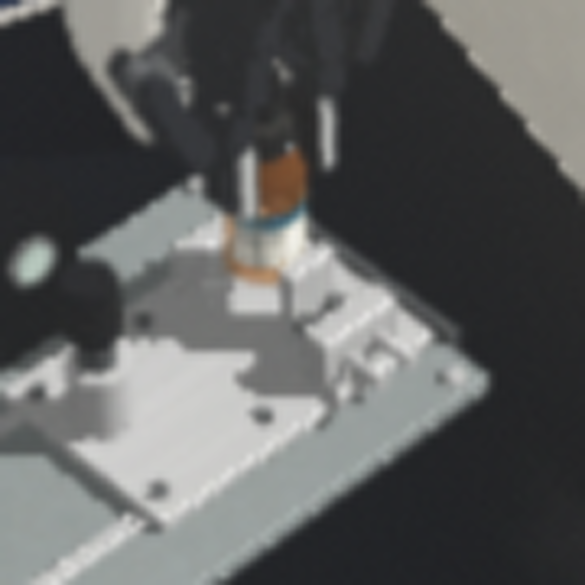

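Request:
{"method": "play_rows", "body": {"motion": [0,0,0,-0.05,0,0.1,10,0,0,0,-0.05,0,0.25,10,0,0,0,-0.05,0,0.4,10,0,0,0,-0.05,0,0.5,10,0,0,0,-0.05,0,0.55,10]}}

```text
clock: 6.23
position: [0.5924, -0.0393, 0.0872]
tcp_rot: [-0.0, 0.991, 0.137, -0.001]
ft_force: [3.4, 1.0, 1.9]
width: 0.373
grasp_force: 40.5
```

Request:
{"method": "play_rows", "body": {"motion": [0,0,0,0,0,0.05,10,0,0,0,0,0,0.1,10,0,0,0,0,0,0.1,10]}}

```text
clock: 6.48
position: [0.5928, -0.0394, 0.084]
tcp_rot: [-0.0, 0.991, 0.137, -0.0]
ft_force: [3.3, 0.0, -0.8]
width: 0.374
grasp_force: 40.3
```

Request:
{"method": "play_rows", "body": {"motion": [0,0,0,0,0,0.025,10,0,0,0,0,0,0.05,10,0,0,0,0,0,0.05,10]}}

```text
clock: 6.73
position: [0.5934, -0.0392, 0.0837]
tcp_rot: [-0.0, 0.991, 0.137, 0.001]
ft_force: [1.4, 1.7, 9.9]
width: 0.374
grasp_force: 41.3
```

Request:
{"method": "play_rows", "body": {"motion": [0,0,0,0,0,0,34,0,0,0,0,0,0,36,0,0,0,0,0,0,40,0,0,0,0,0,0,50,0,0,0,0,0,0,56], "force": 20}}

```text
clock: 7.15
position: [0.5921, -0.0396, 0.0818]
tcp_rot: [-0.0, 0.991, 0.137, -0.001]
ft_force: [0.1, 0.1, -0.1]
width: 0.66
grasp_force: 0.0
```

Run:
```python
from ov import *
s=sensors.state(); print(s["position"],s["ft_force"],s["width"])
yaw=np.radians(15.7); t=T(yaw,.6027,-.038)
im=ov("scene",[],240,190,90,90,6.5)
im2=im.copy(); draw(im2,"scene",[t(circ(16.5,18)),t(circ(16.5,88))],240,190,6.5)
cv2.imwrite("pics/g2.png",cv2.resize(np.hstack([im,im2]),(800,400)))
```

```text
[ 0.59212417 -0.03961867  0.08183315] [ 0.13157659  0.0864313  -0.14582105] 0.6602602264620093
```

View pics/g2.png

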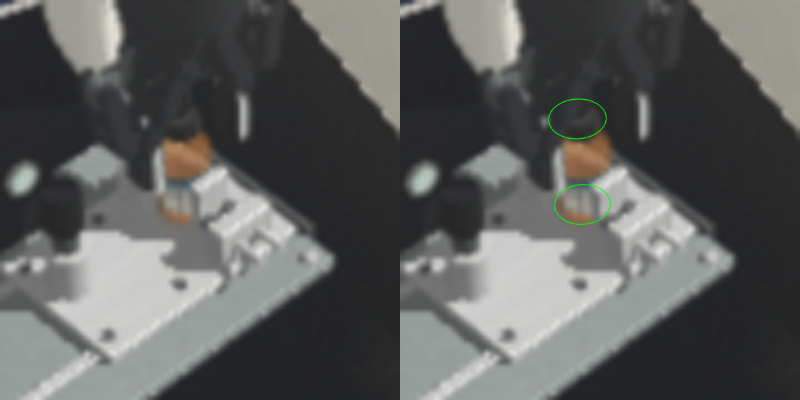

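Bottle stands upright between the gate and V-block, base at about (178,215) in the left crop. Now I'll retract up and move over the knob.

Request:
{"method": "play_rows", "body": {"motion": [0,0,0,0,0,-0.3,65,0,0,0,0,0,-0.9,65,0,0,0,0,0,-1.6,65,0,0,0,0,0,-2.3,65,0,0,0,0,0,-2.6,65]}}

```text
clock: 7.62
position: [0.5947, -0.0397, 0.1907]
tcp_rot: [0.001, 0.991, 0.137, 0.003]
ft_force: [-0.4, -0.6, 0.4]
width: 0.762
grasp_force: 0.0
```

Request:
{"method": "play_rows", "body": {"motion": [0,0,0,0.1,-0.7,0,65,0,0,0,0.2,-1.4,0,65,0,0,0,0.27,-2.0,0,65,0,0,0,0.27,-2.22,0,65,0,0,0,0.27,-2.22,0,65]}}

```text
clock: 8.03
position: [0.5786, 0.0522, 0.1869]
tcp_rot: [-0.001, 0.99, 0.139, 0.0]
ft_force: [0.3, -0.3, -1.1]
width: 0.755
grasp_force: 0.0
```

Run:
```python
from ov import *
s=sensors.state(); print(s["position"],s["tcp_rot"])
yaw=np.radians(15.7); t=T(yaw,.6027,-.038)
P=[t(circ(16.5,18)),t(circ(16.5,88)),t(circ(12,62,0,90)),t(circ(12,92,0,90))]
im=ov("scene",[],220,175,110,105,4); im2=ov("scene",P,220,175,110,105,4)
cv2.imwrite("pics/g3.png",cv2.resize(np.hstack([im,im2]),(800,382)))
```

```text
[0.57858598 0.05216083 0.18690701] [-8.04795046e-04  9.90228919e-01  1.39449056e-01  2.81341617e-05]
```

View pics/g3.png

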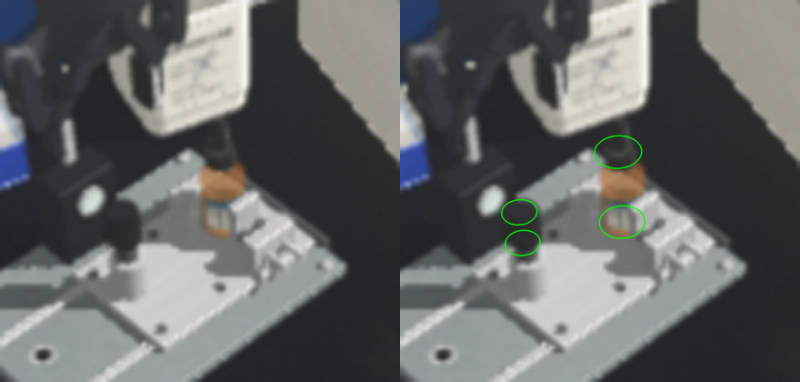

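Bottle upright and seated on the overlay, with its base at (620,225). The knob at (523,225) fits the prediction, so I'll descend and grip it.

Request:
{"method": "play_rows", "body": {"motion": [0,0,0,0,0.06,0.7,60,0,0,0,0,0.06,1.4,55,0,0,0,0,0.06,2.0,55,0,0,0,0,0.06,2.4,55,0,0,0,0,0.06,2.5,55], "force": 40}}

```text
clock: 8.55
position: [0.5783, 0.0436, 0.0836]
tcp_rot: [0.001, 0.991, 0.135, -0.003]
ft_force: [-0.4, -0.6, -0.5]
width: 0.642
grasp_force: 0.0
```

Request:
{"method": "play_rows", "body": {"motion": [0,0,0,0,0,0,45,0,0,0,0,0,0,35,0,0,0,0,0,0,25,0,0,0,0,0,0,15,0,0,0,0,0,0,5]}}

```text
clock: 8.97
position: [0.5804, 0.0479, 0.0879]
tcp_rot: [-0.001, 0.991, 0.137, 0.001]
ft_force: [-1.2, 2.8, 6.7]
width: 0.258
grasp_force: 39.4
```

Request:
{"method": "play_rows", "body": {"motion": [0,0,0,0,0,0,5,0,0,0,0,0,0,5,0,0,0,0,0,0,5]}}

```text
clock: 9.22
position: [0.5804, 0.0479, 0.0879]
tcp_rot: [-0.001, 0.991, 0.137, 0.001]
ft_force: [-2.6, 4.1, 6.3]
width: 0.255
grasp_force: 39.5
```

Request:
{"method": "play_rows", "body": {"motion": [0,0,0,0,0,-0.1,5,0,0,0,0,0,-0.2,5,0,0,0,0,0,-0.3,5,0,0,0,0,0,-0.4,5,0,0,0,0,0,-0.4,5]}}

```text
clock: 9.63
position: [0.5802, 0.0478, 0.1021]
tcp_rot: [-0.001, 0.991, 0.137, 0.001]
ft_force: [0.7, 5.8, -6.2]
width: 0.254
grasp_force: 44.5
```

Request:
{"method": "play_rows", "body": {"motion": [0,0,0,0,-0.35,0.04,5,0,0,0,0,-0.75,0.04,5,0,0,0,0,-1.15,0.04,5,0,0,0,0,-1.5,0.04,5,0,0,0,0,-1.8,0.04,5]}}

```text
clock: 10.05
position: [0.5613, 0.115, 0.1009]
tcp_rot: [0.001, 0.991, 0.137, 0.001]
ft_force: [3.4, -2.2, -6.2]
width: 0.251
grasp_force: 44.8
```

Request:
{"method": "play_rows", "body": {"motion": [0,0,0,0,-0.1,0,5,0,0,0,0,-0.2,0,5,0,0,0,0,-0.27,0,5,0,0,0,0,-0.27,0,5]}}

```text
clock: 10.38
position: [0.5584, 0.1252, 0.1009]
tcp_rot: [0.001, 0.991, 0.137, 0.001]
ft_force: [4.1, -0.5, -6.2]
width: 0.255
grasp_force: 44.7
```

Request:
{"method": "play_rows", "body": {"motion": [0,0,0,0,0,0.1,5,0,0,0,0,0,0.2,5,0,0,0,0,0,0.3,5,0,0,0,0,0,0.36,5,0,0,0,0,0,0.36,5]}}

```text
clock: 10.8
position: [0.5585, 0.1253, 0.0879]
tcp_rot: [0.0, 0.991, 0.136, 0.001]
ft_force: [2.9, -2.9, 10.2]
width: 0.254
grasp_force: 46.6
```

Knob is back at its home height, 0.0879. Releasing and retracting.

Request:
{"method": "play_rows", "body": {"motion": [0,0,0,0,0,0,30,0,0,0,0,0,0,40,0,0,0,0,0,0,50,0,0,0,0,0,0,55,0,0,0,0,0,-0.2,55]}}

```text
clock: 11.22
position: [0.5557, 0.1263, 0.093]
tcp_rot: [0.0, 0.991, 0.137, -0.002]
ft_force: [-1.4, -0.0, -0.4]
width: 0.644
grasp_force: 0.0
```

Request:
{"method": "play_rows", "body": {"motion": [0,0,0,0,0,-0.6,55,0,0,0,0,0,-1.2,55,0,0,0,0,0,-2.0,55,0,0,0,0,0,-2.8,55,0,0,0,0,0,-3.2,55]}}

```text
clock: 11.63
position: [0.5586, 0.1267, 0.2264]
tcp_rot: [-0.0, 0.991, 0.137, 0.002]
ft_force: [0.8, 0.2, -0.5]
width: 0.645
grasp_force: 0.0
```

Run:
```python
from ov import *
s=sensors.state(); print(s["position"],s["ft_force"])
yaw=np.radians(15.7); t=T(yaw,.6027,-.038)
P=[t(circ(16.5,18,0,80)),t(circ(16.5,88,0,80)),t(circ(12,62,0,170)),t(circ(12,92,0,170))]
im=ov("scene",[],195,175,130,115,3.1); im2=ov("scene",P,195,175,130,115,3.1)
cv2.imwrite("pics/g4.png",np.hstack([im,im2])[:,:800])
```

```text
[0.558633   0.12671793 0.22641572] [ 0.75703339  0.15361462 -0.50929339]
```

View pics/g4.png

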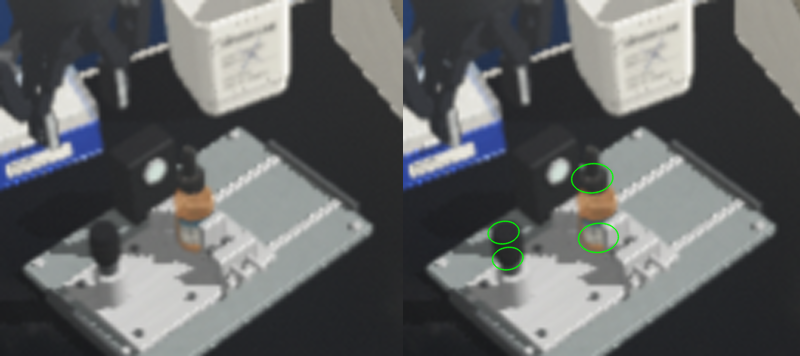

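The carriage is at the reading stop with the bottle upright at (598,235). The knob is home at (508,245), matching the prediction, and the hand is clear.

```bash
python3 -c "
from rig import workorder
print(workorder.sign_off())"
```

```text
the job is handed in; nothing more can be done
None
```

I handed the job in at about 11.7 s of the 54 s. In the last pictures the bottle stands upright in the nest with the carriage at the reading stop, the knob is home, and the arm is clear. The sign-off gave no verdict, and I had no direct reading of the gate opening.

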